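# Build up a keypad core in the pin nest

### The job

Build up the card terminal's keypad core in the pin nest, from the bottom: the ribbed aluminium back plate, then the green circuit board, then the black spacer frame, then the keypad on top, each lying flat between the pins on the one below, same side up as it lies now. The board is still held in the grey board stand: lift the spring-loaded hold-down finger by its knob, turn it clear of the board and only then take the board out. Do not knock over the small flux bottle.

Things in the scene. Friction and masses are not known exactly. Their poses are not given: they have to be found in the camera images.
- back_plate_mid (a point): Aluminium back plate, 50 x 64 x 12 mm, shallow pocket with a rim on top, ribs underneath, lying on the belt: bottom layer. Taken across its 50 mm width. Site at its middle, half-way up; x across the width, y along the length. Either way round is right.
- main_board_mid (a point): Green circuit board, 50 x 64 mm, bare board 2 mm thick (point in its middle), parts up to 6 mm above it: second layer. Taken across its 50 mm width. Site at its middle, half-way up; x across the width, y along the length. Either way round is right. At the start it rests by its short ends in the board stand, underside 24 mm above the bench; its long edges are free, with 16 mm of free height beneath.
- spacer_frame_mid (a point): Black plastic spacer frame, open in the middle, 50 x 64 x 10 mm, walls 4.5 mm, lying on the belt: third layer. Taken across its 50 mm width. Site at its middle, half-way up; x across the width, y along the length. Either way round is right.
- keypad_mid (a point): Keypad: pale plastic housing 50 x 64 x 9 mm (point half-way up it) with twelve black keys 2.5 mm above it, lying on the belt keys up: top layer. Taken across its 50 mm width. Site at its middle, half-way up; x across the width, y along the length. Either way round is right.
- nest_seat (a point): Pin nest, fixed on the belt: base 90 x 100 mm, black pedestal (point at the middle of its top, 30 mm above the belt; y along the stack's 64 mm length). Eight 8 mm pins with 1.5 mm play round a layer, tops 33 mm above the point, last 6 mm tapered; 48 mm in the middle of each long side is free for fingers, to 20 mm below the point. Seated middles: plate 6, board 13, frame 19, keypad 28.5 mm above the point.
- board_stand: Grey board stand, fixed on the bench: base 76 mm (x) by 120 mm (y), 8 mm thick. Origin on the bench under the middle of the board's place; x across the board, y along it. The post of the hold-down finger is at y = +52 mm. The blue-framed test jig beyond it (world x above 0.62, y below -0.05) is up to 0.23 m high: cross between belt and bench in front of it.
- knob (a point): Middle of the black wing knob of the hold-down finger, 14 mm thick (x), 34 long (y), 20 high, 50 mm above the bench when down; taken from above across the 14 mm. It sits on the vertical axis about which knob and finger turn together. The finger, a steel bar under it (top 35 mm above the bench), points along its -y, over the end of the board.
- finger_lift (a joint): Height of the hold-down finger in m: 0 at the start, pressing on the board's end with 4.5 N; it lifts by up to 0.012 against a spring (6.5 N there) and goes back down when let go. Below 0.006 two lugs behind the post keep it from turning: lift it about 0.010, turn, let it down.
- finger_turn (a joint): Turn of finger and knob in rad: 0 at the start, over the board; positive is anticlockwise from above. It turns up to 1.8 either way and stays where it is left; beyond 0.9 either way it is clear of the board (a quarter turn is best).
- flux_bottle: Small orange flux bottle with a black cap, 30 mm in diameter, 58 mm high, standing loose on the bench: to be left standing. Origin in the middle of its underside, z up.

How it is judged:
By the outcome, as a careful person would: the job done as asked, in the order asked, and still so for the second after the job is handed in, with the robot touching nothing.
It also fails if it takes over 138 s, if anything falls off the work surface, if the arm or the gripper's body presses on something with over 40 N, if the wrist force passes 120 N, or if a joint passes its speed limit or range.

### The arm

A 7-joint arm with a two-finger parallel gripper is mounted at the origin on the work surface; the furniture and walls round the work are solid. World frame = base frame: x ahead of the robot, y to its left, z up, the work surface at z = 0. Lengths are in mm, angles in rad, forces in N, time in s.
With the tool pointing down it reaches from about 350 to 775 mm from the base axis. Payload 3.1 kg.
Tool frame: the origin (TCP) lies on the centre line of the jaws, within the pads' length; the fingertips stand r.tip_reach ahead of it and the grasp point (between the pads) lies 8 mm behind it (r.tip_reach is the distance from the TCP to the fingertips, in mm); z points along the fingers, x is the direction in which the jaws open and shut, and the axes are right-handed (so a half turn about z gives the same grasp; the last joint's range is limited). The gripper opens to 85 mm and grips with 20 to 120 N. Pads are 22 mm wide; open, the fingers measure 114 mm over their backs; the gripper's body (76 mm by 85 mm) begins 54 mm behind the grasp point. The pads swing forward as they close: fully open they stand 13 mm farther back than shut.
Start: joints at [1.217, 0.311, 0.014, 1.512, -0.004, 1.319, -0.027], TCP at [168.758, -523.486, 242.304] pointing down, gripper open.
Joint ranges: [-2.7, 2.7], [-0.3, 1.91], [-1.27, 1.3], [0.12, 2.57], [-1.44, 4.58], [0.2, 2.03], [-3.05, 3.05]. Speed limits (rad/s): [2.79, 2.79, 3.14, 3.14, 3.14, 3.14, 3.14].

### API

Orientations are given as a unit quaternion [x, y, z, w].
In Python, from bench import get_state, capture, r gives the robot as it stands.
- The arm moves only by the shell command python3 -m inch 'ROWS' [FORCE]. ROWS is text: rows parted by semicolons, each of 7 numbers parted by spaces: the shift along the world's x, y, z in m, then the turn, a rotation vector about the world's x, y, z in degrees, then the finger opening in m, from 0 to 0.0854. In form: dx dy dz wx wy wz claw; .... A call has 1 to 5 rows; each row is the pose to reach, as a shift and turn from the pose measured when the call began; what a row does not reach only later rows make up. A row lasts 1/10 s, in which the tool goes at most 50 mm and 8.59 degrees, less where a joint would pass 70% of its speed; a pose out of reach is approached as far as the arm can. A call with a gripper value outside its range is refused whole. The fingers move at their own pace and stop on an object; FORCE is the grip in N (left out, the last holds). Time passes only in rows, so rows that repeat a pose let the fingers close. It gives the time, the measured TCP pose, the force and the opening at its end, in the units of the state.
- get_state(): the state, without advancing time (a new reading comes with each control period).
- capture(name): name is "side" or "top"; returns a dict with "pixels" (420x560x3 uint8, red, green, blue), "depth" (420x560 float32, mm along the optical axis (not along the pixel's ray), 0 where there is no reading), "fovy" (degrees; the focal length in pixels is half the picture's height over the tangent of half this angle, whatever the lens; pixels are square), "cx", "cy" (the principal point, pixels), "view" (4x4, takes a point from world to camera coordinates). Camera axes: x right, y up, looking along -z (the intrinsics and any distortion apply to the point x, -y, -z); pixel columns grow to the right and rows downward; lengths in mm; the calibration is good to about 2 mm. A picture is of the moment at which its call begins.
- r.job_done(): hands the job in, once; it reports no verdict.
The state is a dict: "clock": time; "joint_positions": joint angles; "qvel": joint speeds; "tau": joint torques, N m; "eef_pos": TCP position; "eef_rot": TCP orientation; "force": force on the tool from outside, world axes, zero at the start; "ft_torque": the same for the moment, N m; "finger_gap": finger opening in mm.
Only numpy, scipy, OpenCV 4.12 (cv2) and the standard library are available. Lean on these libraries where they do the work, as an engineer would, in place of code of your own. Each camera call takes 0.05 s, during which the arm holds its last target. There are 200 camera calls.

## Working session

There is one attempt and no reset: what is moved stays moved. The work goes in short steps, Python scripts to look and compute and a shell command to move; the robot and the scene stay as the last step left them, time stands still between calls to the robot, and variables do not carry over. Pictures are saved under pics/ and viewed, on a budget of 14 in all, crops included, one or two more only if the job needs it, and the job is handed in when it is done.

```bash
mkdir -p pics; ls; cat > h.py <<'E'
import numpy as np,cv2
from bench import get_state,capture,r
def shot(n,f):
    c=capture(n); cv2.imwrite('pics/'+f+'.png',cv2.cvtColor(c['pixels'],cv2.COLOR_RGB2BGR)); np.save('pics/'+f+'.npy',c,allow_pickle=True); return c
def load(f): return np.load('pics/'+f+'.npy',allow_pickle=True).item()
def foc(c): return c['pixels'].shape[0]/2/np.tan(np.radians(c['fovy'])/2)
def pts(c):
    d=c['depth'];f=foc(c);v,u=np.mgrid[:d.shape[0],:d.shape[1]]
    P=np.stack([(u-c['cx'])/f*d,-(v-c['cy'])/f*d,-d],-1)
    V=c['view'];return (P-V[:3,3])@V[:3,:3]
def ray(c,uv,z):
    f=foc(c);uv=np.atleast_2d(np.float64(uv));D=np.stack([(uv[:,0]-c['cx'])/f,-(uv[:,1]-c['cy'])/f,-np.ones(len(uv))],-1)
    V=c['view'];D=D@V[:3,:3];o=-V[:3,3]@V[:3,:3];return o+D*((z-o[2])/D[:,2])[:,None]
E
python3 - <<'E'
from h import *
for n in('side','top'):
    c=shot(n,n+'0');print({k:(v if k not in('pixels','depth') else None) for k,v in c.items()})
print(get_state(),r.tip_reach)
E
```

```text
pics
{'pixels': None, 'depth': None, 'fovy': 44.21289848819477, 'cx': 278.3827893226908, 'cy': 211.3870576738282, 'view': array([[ 9.77397429e-01,  2.11410124e-01, -1.58533278e-04,
        -4.71284442e+02],
       [-1.03816443e-01,  4.80620169e-01,  8.70761965e-01,
         5.27345163e+01],
       [ 1.84164089e-01, -8.51064047e-01,  4.91704764e-01,
        -1.58481971e+03],
       [ 0.00000000e+00,  0.00000000e+00,  0.00000000e+00,
         1.00000000e+00]])}
{'pixels': None, 'depth': None, 'fovy': 54.83712088708151, 'cx': 284.2672342342805, 'cy': 209.58796947925387, 'view': array([[-1.42320811e-01, -9.89817158e-01, -2.60388601e-03,
        -7.38252796e+01],
       [ 9.67892040e-01, -1.39718012e-01,  2.08959031e-01,
        -5.24301167e+02],
       [-2.07195044e-01,  2.72189383e-02,  9.77920929e-01,
        -8.60851223e+02],
       [ 0.00000000e+00,  0.00000000e+00,  0.00000000e+00,
         1.00000000e+00]])}
{'clock': 0.1, 'joint_positions': array([ 1.21731307,  0.31165443,  0.01399419,  1.51288281, -0.00439091,
        1.31919876, -0.02718537]), 'qvel': array([-0.00077912, -0.00103081,  0.00160448, -0.00268697,  0.00120674,
       -0.00016712, -0.00094258]), 'tau': array([ 1.08179898e-03, -3.80855942e+01,  1.46676376e-01, -2.31243181e+01,
        1.22248897e-02,  7.99827656e-03,  1.05358870e-05]), 'eef_pos': array([ 168.53548587, -522.8869021 ,  241.33049638]), 'eef_rot': array([ 8.08344862e-01, -5.88708305e-01, -8.81857310e-04, -5.81613631e-04]), 'force': array([ 0.04222142, -0.32812148,  0.11193066]), 'ft_torque': array([-0.03505807, -0.01481949, -0.01444939]), 'finger_gap': 85.57778676605196} 11.0
```

View pics/top0.png

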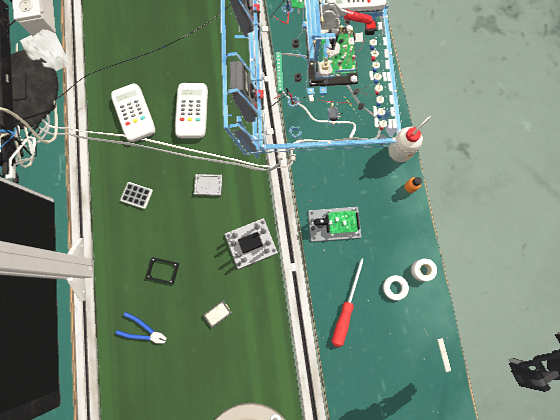

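View pics/side0.png

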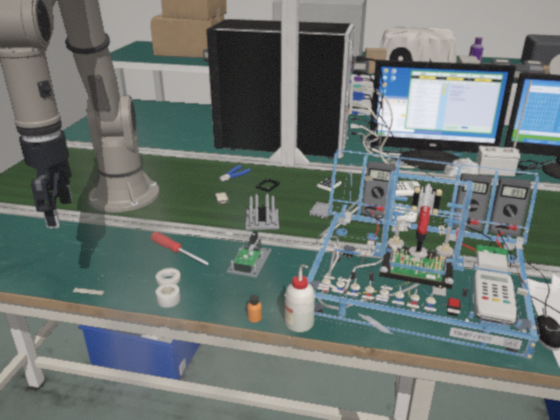

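Top view: keypad (136,195), back plate (207,185), nest (250,243), frame (163,270), board in stand (335,224) with knob (321,223), and flux bottle (414,185). The side view shows the same things smaller. Next I measure them.

```bash
python3 - <<'E'
from h import *
c=load('top0');P=pts(c);im=c['pixels'];hsv=cv2.cvtColor(im,cv2.COLOR_RGB2HSV)
for n,(u,v) in dict(belt=(180,230),bench=(370,290),rail=(296,265),keypad=(136,195),plate=(207,185),nestped=(250,243),frame=(163,270),board=(345,218),knob=(321,223),flux=(414,185)).items():
    w=P[v-2:v+3,u-2:u+3].reshape(-1,3);print(n,np.median(w,0).round(1))
# belt/bench heights profile across rail at v=265
print([(u,P[265,u].round(0).tolist()) for u in range(270,320,4)])
gray=cv2.cvtColor(im,cv2.COLOR_RGB2GRAY)
big=[]
for (u0,u1,v0,v1) in [(110,165,170,220),(185,230,165,205),(215,285,212,275),(138,188,250,292),(298,370,200,248),(400,428,170,198)]:
    big.append(cv2.resize(im[v0:v1,u0:u1],(266,266*(v1-v0)//(u1-u0)),interpolation=cv2.INTER_CUBIC))
h=max(b.shape[0] for b in big);big=[np.pad(b,((0,h-b.shape[0]),(0,0),(0,0))) for b in big]
cv2.imwrite('pics/crops0.png',cv2.cvtColor(np.vstack([np.hstack(big[:3]),np.hstack(big[3:])]),cv2.COLOR_RGB2BGR))
E
```

```text
belt [506.6 103.5  -1.4]
bench [ 304.4 -317.9    0.7]
rail [ 385.2 -157.7    3.3]
keypad [604.6 198.7   9.2]
plate [604.8  26.8  10.4]
nestped [447.7 -59.8  29.3]
frame [418.3 151.3  -0.9]
board [ 475.  -286.4   24.6]
knob [ 466.5 -225.1   56.5]
flux [ 525.6 -454.9   41.4]
[(270, [394.0, -98.0, 2.0]), (274, [393.0, -107.0, -4.0]), (278, [391.0, -116.0, -2.0]), (282, [446.0, -127.0, -752.0]), (286, [388.0, -134.0, 5.0]), (290, [387.0, -144.0, 5.0]), (294, [386.0, -153.0, 3.0]), (298, [384.0, -162.0, 3.0]), (302, [383.0, -172.0, -2.0]), (306, [382.0, -181.0, -0.0]), (310, [381.0, -190.0, 0.0]), (314, [379.0, -199.0, 2.0]), (318, [378.0, -208.0, 2.0])]
```

View pics/crops0.png

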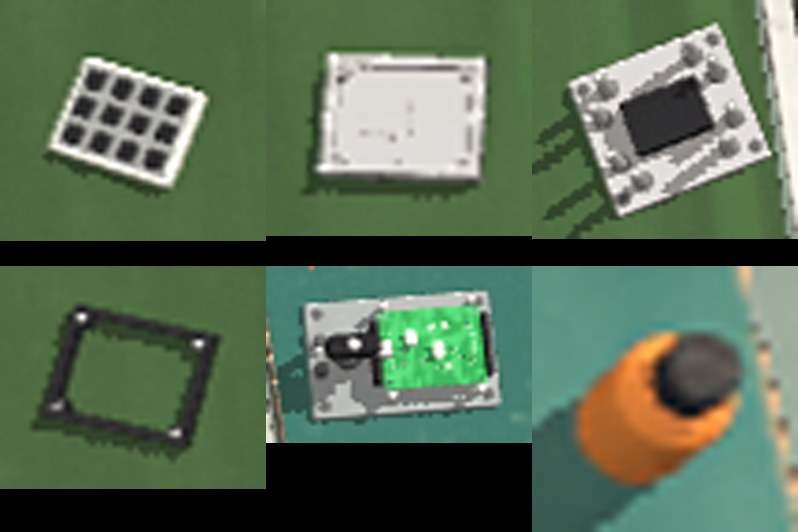

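The crops show every outline cleanly: keypad keys up, plate pocket up, nest with 8 pins and its black pedestal, thin dark frame, board with the knob at its left (+y) end.

```bash
cat > m.py <<'E'
from h import *
def cam(c): return -c['view'][:3,3]@c['view'][:3,:3]
def rect(c,mask,box,z,dims=None,fill=True):
    u0,u1,v0,v1=box;m=np.zeros(mask.shape,np.uint8);m[v0:v1,u0:u1]=mask[v0:v1,u0:u1]
    k,l,s,_=cv2.connectedComponentsWithStats(m);i=1+s[1:,4].argmax()
    cn=cv2.findContours((l==i).astype(np.uint8),cv2.RETR_EXTERNAL,cv2.CHAIN_APPROX_NONE)[0][0][:,0]
    w=ray(c,cn,z)[:,:2].astype(np.float32)
    (cx,cy),(a,b),th=cv2.minAreaRect(w)
    if a>b:a,b,th=b,a,th-90   # th: direction of short side (x)
    px=1.7; a+=px;b+=px;th=(th+90)%180-90
    ctr=np.array([cx,cy]);t=np.radians(th);X=np.array([np.cos(t),np.sin(t)]);Y=np.array([-X[1],X[0]])
    raw=ctr.copy()
    if dims:
        aw=ctr-cam(c)[:2]
        for ax,e in((X,a-dims[0]),(Y,b-dims[1])): ctr=ctr+ax*np.sign(aw@ax)*max(e,0)/2
    return ctr.round(1),'raw',raw.round(1),'w,l',round(a,1),round(b,1),'xdir deg',round(th,1),'px',cn.mean(0).round(0)
E
python3 - <<'E'
from m import *
c=load('top0');im=c['pixels'];hsv=cv2.cvtColor(im,cv2.COLOR_RGB2HSV);H,S,V=cv2.split(hsv);P=pts(c);print('cam',cam(c).round(0))
light=(S<60)&(V>120)
print('keypad',rect(c,((S<70)|(V<55)).astype(np.uint8),(115,158,175,215),9,(50,64)))
print('plate',rect(c,(S<70).astype(np.uint8),(188,228,168,203),12,(50,64)))
dark=(S<110)&(V<75)
print('frame',rect(c,dark.astype(np.uint8),(138,188,250,292),10,(50,64)))
print('ped',rect(c,((V<60)&(S<120)).astype(np.uint8),(235,268,228,258),30))
print('nestbase',rect(c,((S<70)).astype(np.uint8),(218,280,214,272),8))
gr=((H>45)&(H<75)&(S>110)&(V>90))
print('board',rect(c,gr.astype(np.uint8),(315,366,205,240),26,))
print('stand',rect(c,((S<70)).astype(np.uint8),(300,366,205,248),8))
print('knob',rect(c,((V<70)&(S<90)).astype(np.uint8),(311,331,214,232),60))
print('bottle',rect(c,((H<20)&(S>140)&(V>120)).astype(np.uint8),(400,428,170,198),20))
m=np.zeros(V.shape,np.uint8);z=P[...,2];m[212:275,215:285]=((z>52)&(z<75))[212:275,215:285]
k,l,s,q=cv2.connectedComponentsWithStats(m)
for i in range(1,k):
    if s[i,4]>5: print('pin',q[i].round(1),s[i,4],ray(c,q[i],60)[0].round(1),np.median(z[l==i]).round(0))
s=load('side0');Ps=pts(s)
E
```

```text
cam [ 319. -123.  951.]
keypad (array([607.8, 200.3]), 'raw', array([604.9, 198.5]), 'w,l', 53.5, 69.8, 'xdir deg', -26.5, 'px', array([136., 195.]))
plate (array([607.6,  27.6]), 'raw', array([605.2,  24.7]), 'w,l', 54.1, 70.4, 'xdir deg', -8.2, 'px', array([208., 184.]))
frame (array([413.1, 156.1]), 'raw', array([415.1, 151.7]), 'w,l', 56.7, 71.0, 'xdir deg', -19.4, 'px', array([161., 271.]))
ped (array([449.5, -60.1]), 'raw', array([449.5, -60.1]), 'w,l', 36.1, 49.3, 'xdir deg', 13.8, 'px', array([250., 242.]))
nestbase (array([449.8, -77. ]), 'raw', array([449.8, -77. ]), 'w,l', 104.7, 140.3, 'xdir deg', 11.8, 'px', array([261., 240.]))
board (array([ 467.2, -278.1]), 'raw', array([ 467.2, -278.1]), 'w,l', 51.3, 67.2, 'xdir deg', -3.7, 'px', array([342., 221.]))
stand (array([ 468. , -260.9]), 'raw', array([ 468. , -260.9]), 'w,l', 78.8, 123.2, 'xdir deg', -3.8, 'px', array([334., 224.]))
knob (array([ 465.7, -224.6]), 'raw', array([ 465.7, -224.6]), 'w,l', 33.0, 38.0, 'xdir deg', 80.5, 'px', array([323., 223.]))
bottle (array([ 531.2, -457.1]), 'raw', array([ 531.2, -457.1]), 'w,l', 30.5, 37.9, 'xdir deg', 28.9, 'px', array([412., 185.]))
pin [255.8 223. ] 10 [486.2 -80.3  60. ] 60.0
pin [262.  227.8] 10 [473.4 -92.6  60. ] 58.0
pin [232.4 232.2] 12 [472.9 -26.2  60. ] 59.0
pin [230.8 240. ] 10 [456.1 -20.6  60. ] 59.0
pin [267. 240.] 9 [ 444.7 -100.    60. ] 59.0
pin [265.8 248. ] 10 [427.4 -95.   60. ] 58.0
pin [235.5 252.5] 12 [427.1 -27.7  60. ] 59.0
pin [242.2 257.5] 10 [414.1 -40.9  60. ] 60.0
```

```bash
python3 - <<'E'
from m import *
c=load('top0');im=c['pixels'];hsv=cv2.cvtColor(im,cv2.COLOR_RGB2HSV);H,S,V=cv2.split(hsv);P=pts(c)
def blobs(mask,box,z,amin,amax):
    u0,u1,v0,v1=box;m=np.zeros(mask.shape,np.uint8);m[v0:v1,u0:u1]=mask[v0:v1,u0:u1]
    k,l,s,q=cv2.connectedComponentsWithStats(m,connectivity=4)
    ii=[i for i in range(1,k) if amin<=s[i,4]<=amax]
    w=ray(c,q[ii],z)[:,:2];print(len(ii),s[ii,4].tolist(),w.round(1).tolist(),'mean',w.mean(0).round(1))
    return w
for T in (90,110):blobs(V<T,(120,153,182,208),11.5,4,40)
for T in(120,150):blobs((V>T)&(S<60),(145,185,254,287),10,1,12)
for T in (150,180,200):print('plate',rect(c,((V>T)&(S<60)).astype(np.uint8),(188,228,168,203),12,(50,64)))
for T in (150,180,200):print('keypad',rect(c,((V>T)&(S<60)).astype(np.uint8),(115,158,175,215),9,(50,64)))
for T in(50,60,70):print('frame',rect(c,((V<T)&(S<150)).astype(np.uint8),(138,188,250,292),10,(50,64)))
z=P[...,2]
print('knob',rect(c,((z>52)&(z<70)).astype(np.uint8),(305,345,210,238),60), np.percentile(z[215:232,311:331],[50,90,99]).round(1))
print(z[212:236,308:336:1].round(0).astype(int))
E
```

```text
13 [14, 15, 13, 15, 14, 13, 13, 13, 14, 14, 14, 37, 14] [[627.5, 211.8], [621.4, 199.4], [615.6, 185.9], [614.7, 218.6], [609.0, 172.9], [608.4, 205.6], [602.4, 191.6], [601.8, 224.6], [595.2, 178.9], [595.7, 211.3], [589.3, 199.1], [583.0, 217.6], [582.9, 185.5]] mean [603.6 200.2]
12 [16, 18, 16, 17, 15, 16, 15, 17, 15, 17, 17, 17] [[627.8, 211.6], [621.8, 198.6], [615.2, 185.4], [614.9, 218.1], [608.9, 172.6], [608.4, 204.7], [602.2, 191.8], [596.1, 178.6], [601.5, 224.0], [595.7, 211.3], [589.6, 198.2], [583.5, 185.1]] mean [605.5 198.3]
4 [3, 3, 2, 2] [[444.9, 169.7], [426.1, 120.2], [408.1, 182.1], [389.6, 132.9]] mean [417.1 151.2]
4 [1, 2, 1, 2] [[445.5, 168.9], [426.9, 120.5], [408.2, 183.2], [389.6, 132.9]] mean [417.6 151.4]
plate (array([607.4,  25. ]), 'raw', array([606.4,  24.1]), 'w,l', 51.6, 66.0, 'xdir deg', -8.8, 'px', array([208., 184.]))
plate (array([606.7,  24.7]), 'raw', array([606.4,  24.1]), 'w,l', 50.5, 65.3, 'xdir deg', -11.7, 'px', array([208., 184.]))
plate (array([606.7,  24.4]), 'raw', array([606.4,  24. ]), 'w,l', 50.4, 65.0, 'xdir deg', -11.5, 'px', a
[... 3024 characters left out ...]
 -1   0   7   8   7   6   3   8   7   9  10   7   5   7   9   7   7   7
    5  18  28  25  21  24  24  22  24  22]
 [  6   1   4   4   5   5   4  10   9   6   9   5   6   5   5   6   4   8
    8  16  26  20  24  23  28  24  22  26]
 [  4   1   5   5   2   7   9   6   8   7   7  10   2   5   6   7   8   6
    5   7  13   8  24  21  24  21  23  25]
 [  0   3   8   6   6   7   6   6   7   5   7   5   7   8   7   5   5   6
    4   5   4   4   7  25  21   6   7   6]
 [  1   1   3   8  10   7   6   7   6   7   6   6   6   5   6   4   7   8
    8   6   7   6   6  24  29   9   2   5]
 [  1   4  -1   7   9   8   6   6   7   5  10   6   7   4   7   7   6   9
    7   7   5   6   6  22  25   3   5   7]]
```

Measured poses (mm; angle of the part's x axis):

| Part | Position | Angle |
|---|---|---|
| Plate | (606.7, 24.5) | −10° |
| Keypad | (605.5, 198.3) | −26° |
| Frame | (417.3, 151.3) | −20.6° |
| Board | (467.2, −278.1) | −3.7° |
| Knob axis | (470.4, −226.3) | – |
| Nest | (450, −60.3) | 13.6° |

Next, a first move towards the plate.

```bash
python3 -m inch '0.04 0.045 0 0 0 8 0.065; 0.07 0.09 0 0 0 16 0.065; 0.1 0.135 0 0 0 24 0.065; 0.13 0.18 0 0 0 32 0.065; 0.16 0.225 0 0 0 40 0.065' 30; python3 -m inch '0.03 0.05 0 0 0 6 0.065; 0.06 0.1 0 0 0 12 0.065; 0.09 0.15 0 0 0 18 0.065; 0.12 0.2 0 0 0 22 0.065; 0.12 0.24 0 0 0 22 0.065'; python3 -c "
from h import *
print(r.tip_reach,[a for a in dir(r) if a[0]!='_'])"
```

```text
clock: 0.6
eef_pos: [314.2, -318.1, 241.0]
eef_rot: [0.962, -0.274, -0.001, -0.0]
force: [0.6, -0.3, -0.1]
finger_gap: 64.6
clock: 1.1
eef_pos: [429.9, -98.4, 240.8]
eef_rot: [0.996, -0.085, -0.001, -0.0]
force: [0.9, 0.5, -0.2]
finger_gap: 65.0
11.0 ['Unreachable', 'job_done', 'tip_reach']
```

```bash
python3 -m inch '0.04 0.028 0 0 0 0 0.065; 0.08 0.055 0 0 0 0 0.065; 0.12 0.083 0 0 0 0 0.065; 0.16 0.11 0 0 0 0 0.065; 0.177 0.123 -0.02 0 0 0 0.065'; python3 -m inch '0 0 -0.05 0 0 0 0.065; 0 0 -0.1 0 0 0 0.065; 0 0 -0.14 0 0 0 0.065; 0 0 -0.17 0 0 0 0.065; 0 0 -0.17 0 0 0 0.065';python3 - <<'E'
from h import *
c=shot('top','t1');s=shot('side','s1')
a=cv2.resize(c['pixels'][140:230,150:270],None,fx=4,fy=4);b=cv2.resize(s['pixels'][150:240,260:380],None,fx=4,fy=4)
cv2.imwrite('pics/v1.png',cv2.cvtColor(np.vstack([a,b])[:,:],cv2.COLOR_RGB2BGR)[::1])
cv2.imwrite('pics/v1.png',cv2.resize(cv2.cvtColor(np.hstack([a,b]),cv2.COLOR_RGB2BGR),(800,300)))
print(get_state()['eef_pos'])
E
```

```text
clock: 1.6
eef_pos: [611.0, 29.0, 222.1]
eef_rot: [0.997, -0.083, 0.002, -0.003]
force: [-0.4, 0.1, 0.1]
finger_gap: 65.0
clock: 2.1
eef_pos: [606.1, 27.9, 46.2]
eef_rot: [0.997, -0.083, -0.004, -0.001]
force: [0.0, -0.5, 0.0]
finger_gap: 64.9
[610.9221034   29.04917829  52.04826585]
```

View pics/v1.png

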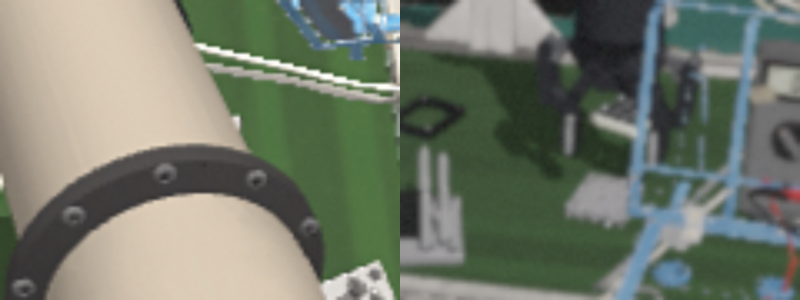

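The side crop shows the open fingers at about (570,135) and (655,130), above the plate at (600,200). The arm hides the plate from the top camera. I correct the position and go down.

```bash
python3 -m inch '-0.0042 -0.0045 0 0 0 0 0.065; -0.0042 -0.0045 -0.015 0 0 0 0.065; -0.0042 -0.0045 -0.030 0 0 0 0.065; -0.0042 -0.0045 -0.036 0 0 0 0.065; -0.0042 -0.0045 -0.036 0 0 0 0.065'; python3 -m inch '0 0 0 0 0 0 0.065; 0 0 0 0 0 0 0.065'
```

```text
clock: 2.7
eef_pos: [605.2, 24.3, 14.2]
eef_rot: [0.997, -0.083, -0.0, -0.002]
force: [-0.3, 0.0, -1.4]
finger_gap: 65.2
clock: 2.9
eef_pos: [605.3, 24.5, 14.3]
eef_rot: [0.997, -0.083, -0.0, -0.002]
force: [1.0, 0.0, 0.1]
finger_gap: 65.0
```

```bash
for i in 1 2 3; do python3 -m inch '0.0005 0 -0.001 0 0 0 0.060; 0.0005 0 -0.002 0 0 0 0.060; 0.0005 0 -0.002 0 0 0 0.060' | egrep 'pos|force|gap'; done
```

```text
eef_pos: [605.9, 24.5, 12.4]
force: [-0.0, 0.2, 0.5]
finger_gap: 60.1
eef_pos: [606.3, 24.5, 10.2]
force: [-0.1, -0.4, -0.6]
finger_gap: 59.8
eef_pos: [606.7, 24.5, 8.0]
force: [0.3, -0.8, -0.8]
finger_gap: 60.1
```

```bash
for i in 1 2 ; do python3 -m inch '0 0 -0.001 0 0 0 0.060; 0 0 -0.002 0 0 0 0.060; 0 0 -0.002 0 0 0 0.060' | egrep 'pos|force|gap'; done
```

```text
eef_pos: [606.7, 24.5, 6.2]
force: [-0.5, -0.4, 1.9]
finger_gap: 59.8
eef_pos: [606.7, 24.5, 6.1]
force: [-3.8, -0.9, 11.1]
finger_gap: 60.0
```

Contact with the belt comes at TCP z = 6.1 with the fingers 60 mm open. I back off 3.5 mm and grip.

```bash
python3 -m inch '0 0 0.0035 0 0 0 0.060; 0 0 0.0035 0 0 0 0.060; 0 0 0.0035 0 0 0 0.042; 0 0 0.0035 0 0 0 0.042; 0 0 0.0035 0 0 0 0.042' 40|egrep 'pos|force|gap';  python3 -m inch '0 0 0 0 0 0 0.042; 0 0 0 0 0 0 0.042; 0 0 0 0 0 0 0.042'|egrep 'pos|force|gap|rot'
```

```text
eef_pos: [607.0, 24.6, 9.8]
force: [0.1, -1.1, 3.8]
finger_gap: 49.3
eef_pos: [607.0, 24.6, 9.8]
eef_rot: [0.997, -0.083, 0.0, -0.002]
force: [0.8, -0.4, 3.5]
finger_gap: 48.7
```

```bash
python3 -m inch '0 0 0.03 0 0 0 0.042; 0 0 0.07 0 0 0 0.042; 0 0 0.11 0 0 0 0.042; -0.04 -0.02 0.12 0 0 6 0.042; -0.08 -0.04 0.12 0 0 12 0.042'|egrep 'pos|force|gap';  python3 -m inch '-0.04 -0.02 0 0 0 6 0.042; -0.074 -0.042 0 0 0 11 0.042; -0.074 -0.042 0 0 0 11 0.042;-0.074 -0.042 0 0 0 11 0.042;-0.074 -0.042 0 0 0 11 0.042'|egrep 'pos|force|gap|rot'
python3 - <<'E'
from h import *
c=shot('top','t2');s=shot('side','s2');st=get_state();print(st['eef_pos'],st['eef_rot'],st['force'],st['finger_gap'])
a=cv2.resize(c['pixels'][190:290,190:310],None,fx=3.3,fy=3.3);b=cv2.resize(s['pixels'][140:240,200:320],None,fx=3.3,fy=3.3)
cv2.imwrite('pics/v2.png',cv2.cvtColor(np.hstack([a,b]),cv2.COLOR_RGB2BGR))
E
```

```text
eef_pos: [528.4, -14.6, 131.7]
force: [-0.4, -0.3, -0.8]
finger_gap: 48.6
eef_pos: [455.4, -55.9, 131.7]
eef_rot: [0.993, 0.12, 0.003, -0.003]
force: [0.9, 1.0, -0.8]
finger_gap: 48.8
[455.6214229  -55.40489032 131.75660551] [ 0.9926471   0.12097168  0.00301996 -0.00291063] [ 0.61527603  0.70471855 -1.30021409] 48.94940213962807
```

View pics/v2.png

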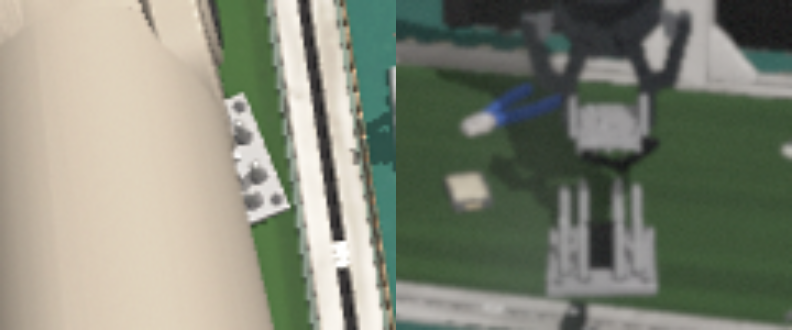

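The side crop shows the plate level in the jaws at (607,125), above pins centred at u≈601. That matches the remaining 7 mm correction. I centre it and go down to just above the pins.

```bash
python3 -m inch '-0.0056 -0.0049 0 0 0 -0.3 0.042; -0.0056 -0.0049 -0.03 0 0 -0.3 0.042; -0.0056 -0.0049 -0.054 0 0 -0.3 0.042; -0.0056 -0.0049 -0.054 0 0 -0.3 0.042'|egrep 'pos|force|gap';  python3 -m inch '0 0 0 0 0 0 0.042; 0 0 0 0 0 0 0.042'|egrep 'pos|force|gap|rot'
python3 - <<'E'
from h import *
s=shot('side','s3')
cv2.imwrite('pics/v3.png',cv2.cvtColor(cv2.resize(s['pixels'][170:230,230:300],None,fx=8,fy=8,interpolation=cv2.INTER_CUBIC),cv2.COLOR_RGB2BGR))
E
```

```text
eef_pos: [447.1, -59.9, 75.0]
force: [-0.8, -0.8, -0.6]
finger_gap: 48.7
eef_pos: [447.8, -59.7, 75.8]
eef_rot: [0.993, 0.119, 0.0, -0.004]
force: [-0.2, 0.6, -0.5]
finger_gap: 48.9
```

View pics/v3.png

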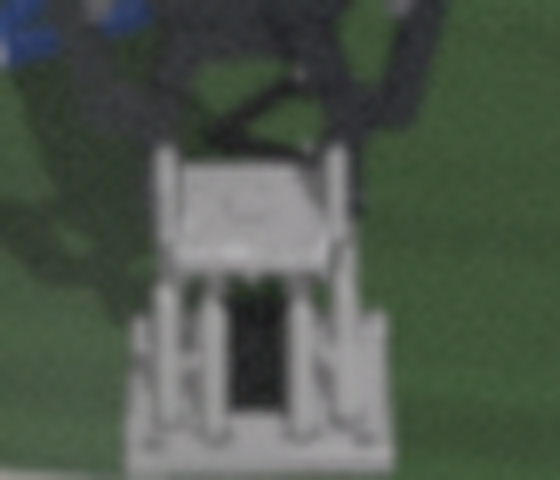

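The plate's front edge runs from 175 to 330 in the crop and the outer pins stand at 168 and 345. It needs about 2 mm in +x, which agrees with the arm's reading. I correct that and go down watching the force.

```bash
python3 -m inch '0.0022 -0.0006 0 -0.4 0 0 0.042; 0.0022 -0.0006 0 -0.4 0 0 0.042; 0.0022 -0.0006 -0.005 -0.4 0 0 0.042; 0.0022 -0.0006 -0.009 -0.4 0 0 0.042;0.0022 -0.0006 -0.009 -0.4 0 0 0.042'|egrep 'pos|force|rot';  python3 -m inch '0 0 -0.002 0 0 0 0.042; 0 0 -0.004 0 0 0 0.042; 0 0 -0.004 0 0 0 0.042'|egrep 'pos|force|gap|rot'
```

```text
eef_pos: [449.4, -60.4, 66.3]
eef_rot: [0.993, 0.119, -0.001, -0.001]
force: [-0.5, 0.3, -1.7]
eef_pos: [449.1, -60.4, 61.9]
eef_rot: [0.993, 0.119, -0.001, -0.001]
force: [0.3, -0.7, -1.7]
finger_gap: 48.8
```

```bash
python3 -m inch '0.0004 0 -0.005 0 0 0 0.042; 0.0004 0 -0.01 0 0 0 0.042; 0.0004 0 -0.015 0 0 0 0.042;0.0004 0 -0.019 0 0 0 0.042; 0.0004 0 -0.019 0 0 0 0.042'|egrep 'pos|force';  python3 -m inch '0 0 -0.001 0 0 0 0.042; 0 0 -0.003 0 0 0 0.042; 0 0 -0.003 0 0 0 0.042'|egrep 'pos|force|gap|rot'
```

```text
eef_pos: [448.8, -60.4, 42.1]
force: [-0.0, 0.1, -0.4]
eef_pos: [449.0, -60.3, 39.7]
eef_rot: [0.993, 0.119, -0.002, -0.001]
force: [-0.9, 0.0, 4.3]
finger_gap: 48.8
```

Contact comes at TCP 39.7, predicted 39.8, so the plate is seated. I release it and go to the knob.

```bash
python3 -m inch '0 0 0 0 0 0 0.060; 0 0 0 0 0 0 0.060; 0 0 0 0 0 0 0.060; 0 0 0.03 0 0 0 0.060; 0 0 0.08 0 0 0 0.060'|egrep 'pos|force|gap'
python3 -m inch '0 -0.01 0.02 0 0 0 0.05; 0 -0.05 0.02 0 0 -4 0.05; 0.01 -0.09 0.02 0 0 -10 0.05; 0.021 -0.13 0.02 0 0 -16 0.05; 0.021 -0.166 0.02 0 0 -17.5 0.05'|egrep 'pos|force|gap'
python3 -m inch '0 0 0 0 0 0 0.045; 0 0 0 0 0 0 0.045'|egrep 'pos|force|gap|rot'
python3 - <<'E'
from h import *
c=shot('top','t4');s=shot('side','s4')
a=cv2.resize(c['pixels'][180:280,220:370],None,fx=2.6,fy=2.6,interpolation=2);b=cv2.resize(s['pixels'][180:280,190:340],None,fx=2.6,fy=2.6,interpolation=2)
cv2.imwrite('pics/v4.png',cv2.cvtColor(np.hstack([a,b]),cv2.COLOR_RGB2BGR))
E
```

```text
eef_pos: [445.9, -60.2, 117.8]
force: [1.5, -0.7, 0.1]
finger_gap: 60.1
eef_pos: [467.9, -228.4, 138.0]
force: [0.6, 0.8, 0.9]
finger_gap: 50.2
eef_pos: [467.6, -229.5, 137.6]
eef_rot: [0.999, -0.036, -0.005, -0.003]
force: [-0.2, 0.4, -0.5]
finger_gap: 44.7
```

View pics/v4.png

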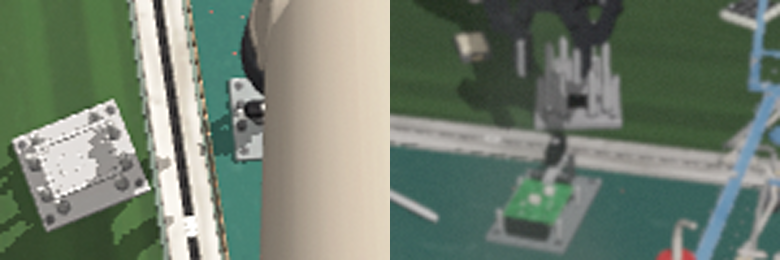

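The top crop shows the plate seated between the pins, around (75,160). The side crop shows the knob standing up at (557,150). I go down on the knob.

```bash
python3 -m inch '0.0028 0.0032 0 -0.3 -0.5 0.3 0.045; 0.0028 0.0032 -0.03 -0.3 -0.5 0.3 0.045; 0.0028 0.0032 -0.06 -0.3 -0.5 0.3 0.045; 0.0028 0.0032 -0.07 -0.3 -0.5 0.3 0.045; 0.0028 0.0032 -0.07 -0.3 -0.5 0.3 0.045'|egrep 'pos|force|gap'
python3 -m inch '0 0 0 0 0 0 0.045; 0 0 -0.006 0 0 0 0.045; 0 0 -0.012 0 0 0 0.045; 0 0 -0.017 0 0 0 0.045; 0 0 -0.017 0 0 0 0.045'|egrep 'pos|force|gap|rot'
```

```text
eef_pos: [469.8, -221.7, 66.7]
force: [0.2, -0.0, 0.4]
finger_gap: 44.8
eef_pos: [469.1, -221.6, 48.9]
eef_rot: [1.0, -0.03, -0.002, -0.002]
force: [-0.3, 0.0, 0.5]
finger_gap: 45.0
```

```bash
python3 -m inch '0.0013 -0.0046 0.002 0 0 0 0.045; 0.0013 -0.0046 0.002 0 0 0 0.045;0.0013 -0.0046 0.002 0 0 0 0.045'|egrep 'pos|force|gap'
python3 -m inch '0 0 0 0 0 0 0.008; 0 0 0 0 0 0 0.008; 0 0 0 0 0 0 0.008; 0 0 0 0 0 0 0.008; 0 0 0 0 0 0 0.008' 60|egrep 'pos|force|gap|rot'
```

```text
eef_pos: [470.7, -226.7, 51.2]
force: [-0.1, 0.3, 0.5]
finger_gap: 45.2
eef_pos: [469.0, -226.5, 51.5]
eef_rot: [1.0, -0.03, -0.004, -0.002]
force: [-4.6, -0.0, 6.2]
finger_gap: 12.9
```

```bash
python3 -m inch '0 0 0 0 0 0 0.008; 0 0 0 0 0 0 0.008'|egrep 'pos|force|gap|rot'; python3 -c "
from h import *
print(get_state()['ft_torque'])"
```

```text
eef_pos: [468.9, -226.6, 51.6]
eef_rot: [1.0, -0.031, -0.004, -0.002]
force: [-0.7, -0.3, 1.7]
finger_gap: 13.0
[-0.00704511  0.16202    -0.03463848]
```

```bash
python3 -m inch '0 0 0.004 0 0 0 0.008; 0 0 0.008 0 0 0 0.008; 0 0 0.0105 0 0 0 0.008; 0 0 0.0105 0 0 0 0.008; 0 0 0.0105 0 0 0 0.008'|egrep 'pos|force|gap|rot'
```

```text
eef_pos: [468.9, -226.6, 61.8]
eef_rot: [1.0, -0.031, -0.004, -0.002]
force: [1.0, -0.7, -6.1]
finger_gap: 12.8
```

Lifted 10.2 mm, with 6.1 N downward as the spring should give. Now I turn it −90°.

```bash
python3 -m inch '0 0 0 0 0 -6 0.008; 0 0 0 0 0 -12 0.008; 0 0 0 0 0 -18 0.008; 0 0 0 0 0 -24 0.008; 0 0 0 0 0 -30 0.008'|egrep 'pos|force|gap|rot'
```

```text
eef_pos: [469.1, -226.7, 61.7]
eef_rot: [0.957, -0.29, -0.003, -0.003]
force: [2.1, -1.7, -6.8]
finger_gap: 12.8
```

```bash
for i in 1 2; do python3 -m inch '0 0 0 0 0 -6 0.008; 0 0 0 0 0 -12 0.008; 0 0 0 0 0 -18 0.008; 0 0 0 0 0 -24 0.008; 0 0 0 0 0 -30 0.008'|egrep 'pos|force|gap|rot';done; python3 -m inch '0 0 0 0 0 0 0.008; 0 0 -0.004 0 0 0 0.008; 0 0 -0.008 0 0 0 0.008; 0 0 -0.0095 0 0 0 0.008; 0 0 -0.0095 0 0 0 0.008'|egrep 'pos|force|gap|rot'
```

```text
eef_pos: [469.3, -227.0, 61.5]
eef_rot: [0.848, -0.53, -0.002, -0.004]
force: [2.2, -1.1, -7.0]
finger_gap: 12.5
eef_pos: [469.3, -227.2, 61.3]
eef_rot: [-0.681, 0.732, 0.001, 0.004]
force: [1.2, -2.0, -6.9]
finger_gap: 12.5
eef_pos: [469.3, -227.3, 51.5]
eef_rot: [-0.681, 0.732, 0.001, 0.004]
force: [1.0, -1.6, -4.4]
finger_gap: 12.4
```

```bash
python3 -m inch '0 0 0 0 0 0 0.03; 0 0 0 0 0 0 0.03; 0 0 0.01 0 0 0 0.03; 0 0 0.05 0 0 0 0.03; 0 0 0.08 0 0 8 0.03'|egrep 'pos|force|gap|rot'
for i in 1 2; do python3 -m inch '0 -0.01 0 0 0 8 0.065; 0 -0.02 0 0 0 16 0.065; 0 -0.024 0 0 0 24 0.065; 0 -0.025 0 0 0 32 0.065; 0 -0.025 0 0 0 40 0.065'|egrep 'pos|force|gap|rot'; done
python3 -m inch '0 0 0 0 0 0 0.065; 0 0 0 0 0 0 0.065'|egrep 'pos|force|gap|rot'
python3 - <<'E'
from h import *
c=shot('top','t5');s=shot('side','s5')
a=cv2.resize(c['pixels'][180:280,260:410],None,fx=2.6,fy=2.6,interpolation=2);b=cv2.resize(s['pixels'][200:280,200:320],None,fx=3.25,fy=3.25,interpolation=2)
cv2.imwrite('pics/v5.png',cv2.cvtColor(np.hstack([a,b]),cv2.COLOR_RGB2BGR))
E
```

```text
eef_pos: [469.7, -227.1, 134.0]
eef_rot: [0.732, -0.681, -0.0, -0.004]
force: [0.9, -0.5, 0.9]
finger_gap: 30.0
eef_pos: [469.9, -252.5, 135.4]
eef_rot: [0.922, -0.388, -0.001, -0.003]
force: [0.0, 0.1, 0.3]
finger_gap: 65.1
eef_pos: [470.1, -278.0, 136.7]
eef_rot: [0.999, -0.046, -0.002, -0.002]
force: [-0.5, -0.4, 0.1]
finger_gap: 65.1
eef_pos: [470.4, -278.2, 137.7]
eef_rot: [0.999, -0.048, -0.001, -0.002]
force: [0.7, -0.3, 0.3]
finger_gap: 64.9
```

View pics/v5.png

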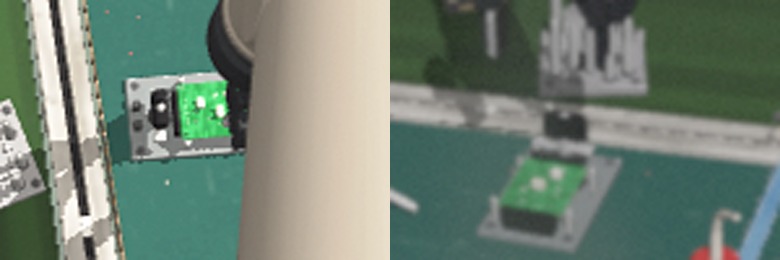

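The knob is turned a quarter turn (top crop, (160,108)) and the finger is clear of the board. Now for the board.

```bash
python3 -m inch '-0.004 0 0 -0.2 0 1.7 0.065; -0.004 0 -0.04 -0.2 0 1.7 0.065; -0.004 0 -0.08 -0.2 0 1.7 0.065; -0.004 0 -0.09 -0.2 0 1.7 0.065; -0.004 0 -0.09 -0.2 0 1.7 0.065'|egrep 'pos|force|gap|rot'
python3 -m inch '0 0 0 0 0 0 0.065; 0 0 0 0 0 0 0.065'|egrep 'pos|force|gap|rot'
```

```text
eef_pos: [464.6, -277.2, 45.8]
eef_rot: [0.999, -0.032, -0.003, -0.001]
force: [0.4, 0.8, -0.5]
finger_gap: 64.7
eef_pos: [466.0, -277.8, 47.7]
eef_rot: [0.999, -0.032, -0.002, -0.001]
force: [-0.4, 0.2, -0.1]
finger_gap: 64.9
```

```bash
python3 -m inch '0 -0.0005 -0.01 0 0 0 0.062; 0 -0.0005 -0.02 0 0 0 0.062; 0 -0.0005 -0.0275 0 0 0 0.06; 0 -0.0005 -0.0275 0 0 0 0.06; 0 -0.0005 -0.0275 0 0 0 0.06'|egrep 'pos|force|gap|rot'
python3 -m inch '0 0 0 0 0 0 0.054; 0 0 0 0 0 0 0.042; 0 0 0 0 0 0 0.042; 0 0 0 0 0 0 0.042; 0 0 0 0 0 0 0.042' 30|egrep 'pos|force|gap|rot'
python3 -m inch '0 0 0 0 0 0 0.042; 0 0 0 0 0 0 0.042'|egrep 'pos|force|gap|rot'
```

```text
eef_pos: [465.7, -278.1, 19.8]
eef_rot: [0.999, -0.032, -0.002, -0.001]
force: [0.2, -0.0, -0.5]
finger_gap: 60.2
eef_pos: [466.0, -278.2, 20.1]
eef_rot: [0.999, -0.032, -0.002, -0.001]
force: [-0.1, 1.0, 3.9]
finger_gap: 48.4
eef_pos: [466.0, -278.2, 20.2]
eef_rot: [0.999, -0.032, -0.002, -0.001]
force: [0.2, 0.7, 1.9]
finger_gap: 48.5
```

```bash
python3 -m inch '0 0 0.003 0 0 0 0.042; 0 0 0.006 0 0 0 0.042; 0 0 0.01 0 0 0 0.042; 0 0 0.015 0 0 0 0.042; 0 0 0.02 0 0 0 0.042'|egrep 'pos|force|gap|rot'
python3 -m inch '0 0 0.03 0 0 0 0.042; 0 0 0.07 0 0 0 0.042; 0 0 0.09 0 0 0 0.042; 0 0.04 0.09 0 0 3 0.042; 0 0.08 0.09 0 0 9 0.042'|egrep 'pos|force|gap|rot'
python3 -m inch '0 0.04 0 0 0 4 0.042; -0.01 0.08 0 0 0 8 0.042; -0.015 0.12 0 0 0 8.5 0.042; -0.016 0.138 0 0 0 8.5 0.042; -0.016 0.138 0 0 0 8.5 0.042'|egrep 'pos|force|gap|rot'
python3 -m inch '0 0 0 0 0 0 0.042; 0 0 0 0 0 0 0.042'|egrep 'pos|force|gap|rot'
```

```text
eef_pos: [466.1, -278.2, 40.7]
eef_rot: [0.999, -0.032, -0.002, -0.001]
force: [-0.1, -0.1, -0.3]
finger_gap: 48.2
eef_pos: [466.8, -199.0, 132.2]
eef_rot: [0.999, 0.046, -0.0, 0.0]
force: [0.8, 0.9, -0.2]
finger_gap: 48.7
eef_pos: [450.6, -57.1, 132.9]
eef_rot: [0.992, 0.123, 0.0, 0.0]
force: [-0.4, 0.4, -1.1]
finger_gap: 48.0
eef_pos: [450.9, -58.2, 133.1]
eef_rot: [0.992, 0.122, 0.0, 0.0]
force: [-0.9, 0.2, -0.4]
finger_gap: 48.4
```

```bash
python3 -m inch '-0.0016 -0.0022 0 0 0 -0.4 0.042; -0.0016 -0.0022 -0.03 0 0 -0.4 0.042; -0.0016 -0.0022 -0.06 0 0 -0.4 0.042; -0.0016 -0.0022 -0.068 0 0 -0.4 0.042; -0.0016 -0.0022 -0.068 0 0 -0.4 0.042'|egrep 'pos|force|gap|rot'
python3 -m inch '0 0 0 0 0 0 0.042; 0 0 0 0 0 0 0.042'|egrep 'pos|force|gap|rot'
python3 - <<'E'
from h import *
s=shot('side','s6')
cv2.imwrite('pics/v6.png',cv2.cvtColor(cv2.resize(s['pixels'][170:230,230:300],None,fx=8,fy=8,interpolation=cv2.INTER_CUBIC),cv2.COLOR_RGB2BGR))
E
```

```text
eef_pos: [448.1, -61.2, 64.1]
eef_rot: [0.993, 0.118, -0.001, -0.0]
force: [0.1, 0.2, -0.3]
finger_gap: 48.6
eef_pos: [449.2, -61.6, 65.3]
eef_rot: [0.993, 0.118, -0.0, 0.0]
force: [0.3, -1.1, 0.1]
finger_gap: 48.8
```

View pics/v6.png

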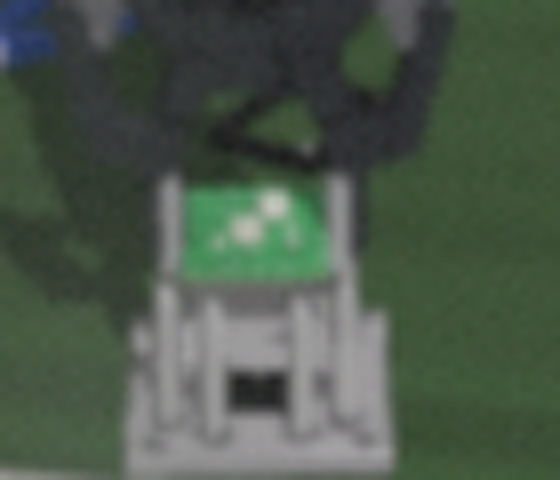

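The board is level and centred between the outer pins (168 to 345 in the crop), and the plate shows below it. I go down.

```bash
python3 -m inch '0.0002 0.0012 0 0 0 0 0.042; 0.0002 0.0012 -0.004 0 0 0 0.042; 0.0002 0.0012 -0.008 0 0 0 0.042; 0.0002 0.0012 -0.014 0 0 0 0.042; 0.0002 0.0012 -0.014 0 0 0 0.042'|egrep 'pos|force|gap|rot'
python3 -m inch '0 0 -0.005 0 0 0 0.042; 0 0 -0.0105 0 0 0 0.042; 0 0 -0.0105 0 0 0 0.042'|egrep 'pos|force|gap|rot'
```

```text
eef_pos: [449.0, -60.3, 50.4]
eef_rot: [0.993, 0.118, -0.0, 0.0]
force: [0.5, -0.3, -0.3]
finger_gap: 48.6
eef_pos: [448.9, -60.6, 45.9]
eef_rot: [0.993, 0.118, -0.002, 0.003]
force: [-16.2, 0.2, 55.7]
finger_gap: 48.6
```

I got 55 N at TCP 45.9: the fingertips sit on the edge of the plate, which is as wide as the board, and the board is 8 mm above its seat. It is already between the straight parts of the pins. I back off and see how it stands.

```bash
python3 -m inch '0 0 0.001 0 0 0 0.042; 0 0 0.001 0 0 0 0.042; 0 0 0.001 0 0 0 0.042'|egrep 'pos|force|gap|rot'
python3 - <<'E'
from h import *
s=shot('side','s7')
cv2.imwrite('pics/v7.png',cv2.cvtColor(cv2.resize(s['pixels'][170:230,230:300],None,fx=8,fy=8,interpolation=cv2.INTER_CUBIC),cv2.COLOR_RGB2BGR))
E
```

```text
eef_pos: [449.4, -60.6, 48.3]
eef_rot: [0.993, 0.118, -0.002, 0.003]
force: [-2.3, 0.9, 13.2]
finger_gap: 48.5
```

View pics/v7.png

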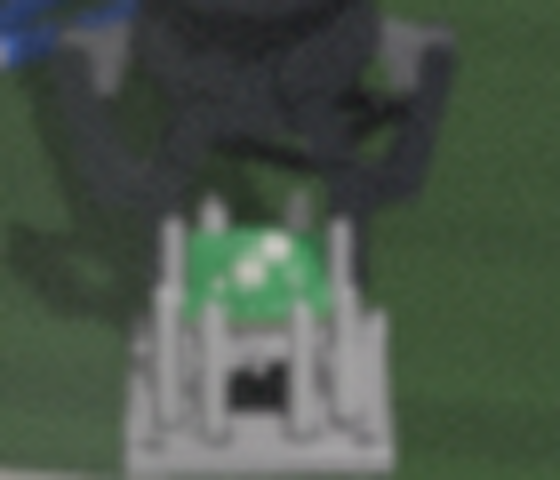

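```bash
python3 -m inch '0 0 0.002 0 0 0 0.042; 0 0 0.002 0 0 0 0.042; 0 0 0.002 0 0 0 0.056; 0 0 0.002 0 0 0 0.058; 0 0 0.002 0 0 0 0.058'|egrep 'pos|force|gap|rot'
python3 -m inch '0 0 0 0 0 0 0.06; 0 0 0.02 0 0 0 0.060; 0 0 0.07 0 0 0 0.060; 0 0.05 0.1 0 0 0 0.065; -0.02 0.1 0.1 0 0 0 0.065'|egrep 'pos|force|gap|rot'
python3 -m inch '-0.01 0.05 0 0 0 -8 0.065; -0.01 0.09 0 0 0 -16 0.065; -0.01 0.11 0 0 0 -24 0.065; -0.01 0.11 0 0 0 -32 0.065; -0.01 0.11 0 0 0 -34 0.065'|egrep 'pos|force|gap|rot'
python3 - <<'E'
from h import *
c=shot('top','t8');s=shot('side','s8')
a=cv2.resize(c['pixels'][210:280,210:290],None,fx=5,fy=5,interpolation=2);b=cv2.resize(s['pixels'][170:240,230:310],None,fx=5,fy=5,interpolation=2)
cv2.imwrite('pics/v8.png',cv2.cvtColor(np.hstack([a,b]),cv2.COLOR_RGB2BGR))
E
```

```text
eef_pos: [449.1, -60.7, 50.0]
eef_rot: [0.993, 0.118, -0.002, 0.003]
force: [0.6, -0.7, -0.1]
finger_gap: 57.9
eef_pos: [437.6, 29.2, 153.2]
eef_rot: [0.993, 0.115, 0.003, 0.003]
force: [1.2, 2.0, 0.3]
finger_gap: 65.1
eef_pos: [427.2, 140.7, 153.2]
eef_rot: [0.984, -0.181, 0.002, 0.004]
force: [0.9, -0.9, -0.5]
finger_gap: 64.8
```

View pics/v8.png

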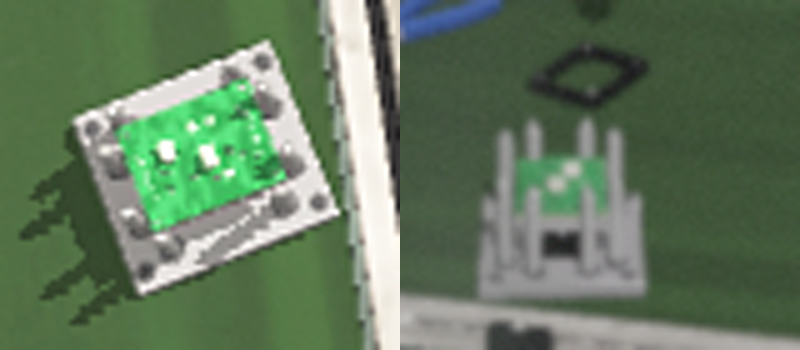

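The board lies in the nest parallel to the pins (top crop, centre (205,155)). I check its height and flatness by depth and move to the frame.

```bash
python3 - <<'E'
from m import *
c=load('t8');P=pts(c);H,S,V=cv2.split(cv2.cvtColor(c['pixels'],cv2.COLOR_RGB2HSV))
g=((H>45)&(H<75)&(S>110)&(V>110));g[:,:225]=0;g[:,275:]=0;g[:220]=0;g[265:]=0
p=P[g];p=p[abs(p[:,2]-44)<12];t=np.radians(13.6);d=p[:,:2]-[450,-60.3]
print('n',len(p),'z',np.median(p[:,2]));A=np.c_[d@[np.cos(t),np.sin(t)],d@[-np.sin(t),np.cos(t)],np.ones(len(p))]
print('slope x,y, z0',np.linalg.lstsq(A,p[:,2],rcond=None)[0]);print(rect(c,g.astype(np.uint8),(222,280,218,268),44))
E
python3 -m inch '-0.010 0.0105 -0.02 0 0 0 0.063; -0.010 0.0105 -0.06 0 0 0 0.063; -0.010 0.0105 -0.10 0 0 0 0.063; -0.01 0.0105 -0.11 0 0 0 0.063; -0.01 0.0105 -0.11 0 0 0 0.063'|egrep 'pos|force|gap|rot'
python3 -m inch '0 0 0 0 0 0 0.063; 0 0 0 0 0 0 0.063'|egrep 'pos|force|gap|rot'
```

```text
n 519 z 43.127507684225044
slope x,y, z0 [-5.86763804e-03  5.24225572e-04  4.31199898e+01]
(array([452.1, -60.4]), 'raw', array([452.1, -60.4]), 'w,l', 51.4, 65.2, 'xdir deg', 13.7, 'px', array([249., 241.]))
eef_pos: [416.1, 149.3, 41.9]
eef_rot: [0.984, -0.18, -0.0, 0.005]
force: [-0.1, -0.2, 0.5]
finger_gap: 62.9
eef_pos: [417.7, 149.8, 43.6]
eef_rot: [0.984, -0.18, 0.002, 0.004]
force: [-0.2, -0.3, 0.7]
finger_gap: 62.8
```

The board is flat at its seat: depth 43.1 mm, slope below 0.6%. Now I grip the frame.

```bash
python3 -m inch '0 0.0015 0 0.4 0 0 0.062; 0 0.0015 -0.012 0.4 0 0 0.062; 0 0.0015 -0.024 0.4 0 0 0.06; 0 0.0015 -0.0345 0.4 0 0 0.06; 0 0.0015 -0.0345 0.4 0 0 0.06'|egrep 'pos|force|gap|rot'
python3 -m inch '0 0 0 0 0 0 0.060; 0 0 0 0 0 0 0.060'|egrep 'pos|force|gap|rot'
```

```text
eef_pos: [415.7, 150.5, 7.0]
eef_rot: [0.984, -0.18, -0.001, 0.002]
force: [-1.1, 0.1, -0.3]
finger_gap: 59.9
eef_pos: [415.4, 150.5, 6.8]
eef_rot: [0.984, -0.18, -0.002, 0.002]
force: [-0.2, 0.7, 0.4]
finger_gap: 60.1
```

```bash
python3 -m inch '0.0018 0.0008 0.003 0 0 0 0.060; 0.0018 0.0008 0.003 0 0 0 0.060; 0.0018 0.0008 0.003 0 0 0 0.054; 0.0018 0.0008 0.003 0 0 0 0.044; 0.0018 0.0008 0.003 0 0 0 0.044' 30|egrep 'pos|force|gap|rot'
python3 -m inch '0 0 0 0 0 0 0.044; 0 0 0 0 0 0 0.044; 0 0 0 0 0 0 0.044; 0 0 0 0 0 0 0.044'|egrep 'pos|force|gap|rot'
```

```text
eef_pos: [417.6, 151.5, 10.3]
eef_rot: [0.984, -0.18, -0.001, 0.002]
force: [0.3, -0.6, 5.5]
finger_gap: 49.2
eef_pos: [417.6, 151.5, 10.3]
eef_rot: [0.984, -0.18, -0.001, 0.002]
force: [-0.0, -0.2, 2.5]
finger_gap: 48.8
```

```bash
python3 -m inch '0 0 0.02 0 0 0 0.044; 0 0 0.06 0 0 0 0.044; 0 0 0.1 0 0 0 0.044; 0 -0.03 0.12 0 0 6 0.044; 0 -0.07 0.12 0 0 12 0.044'|egrep 'pos|force|gap|rot'
python3 -m inch '0.01 -0.04 0 0 0 6 0.044; 0.02 -0.08 0 0 0 12 0.044; 0.03 -0.12 0 0 0 18 0.044; 0.032 -0.142 0 0 0 22.3 0.044;  0.032 -0.142 0 0 0 22.3 0.044'|egrep 'pos|force|gap|rot'
python3 -m inch '0 0 0 0 0 0 0.044; 0 0 0 0 0 0 0.044'|egrep 'pos|force|gap|rot'
```

```text
eef_pos: [420.3, 83.8, 133.6]
eef_rot: [0.997, -0.071, 0.003, 0.001]
force: [0.9, -0.6, -1.0]
finger_gap: 49.1
eef_pos: [452.0, -63.0, 132.8]
eef_rot: [0.993, 0.119, 0.003, 0.001]
force: [-0.8, -0.1, -0.8]
finger_gap: 48.8
eef_pos: [451.6, -62.2, 132.5]
eef_rot: [0.993, 0.12, 0.002, 0.001]
force: [-0.3, -0.3, -0.7]
finger_gap: 48.7
```

```bash
python3 -m inch '-0.002 0.0019 0 0 0 -0.1 0.044; -0.002 0.0019 -0.03 0 0 -0.1 0.044; -0.002 0.0019 -0.053 0 0 -0.1 0.044; -0.002 0.0019 -0.053 0 0 -0.1 0.044; -0.002 0.0019 -0.053 0 0 -0.1 0.044'|egrep 'pos|force|gap|rot'
python3 -m inch '0 0 0 0 0 0 0.044; 0 0 0 0 0 0 0.044'|egrep 'pos|force|gap|rot'
python3 - <<'E'
from h import *
s=shot('side','s9')
cv2.imwrite('pics/v9.png',cv2.cvtColor(cv2.resize(s['pixels'][165:230,230:300],None,fx=8,fy=8,interpolation=cv2.INTER_CUBIC),cv2.COLOR_RGB2BGR))
E
```

```text
eef_pos: [449.5, -59.1, 79.8]
eef_rot: [0.993, 0.12, 0.002, 0.0]
force: [-0.2, 0.2, -0.5]
finger_gap: 49.2
eef_pos: [450.6, -58.7, 81.1]
eef_rot: [0.993, 0.12, 0.003, 0.001]
force: [-0.8, 0.4, 0.3]
finger_gap: 49.0
```

View pics/v9.png

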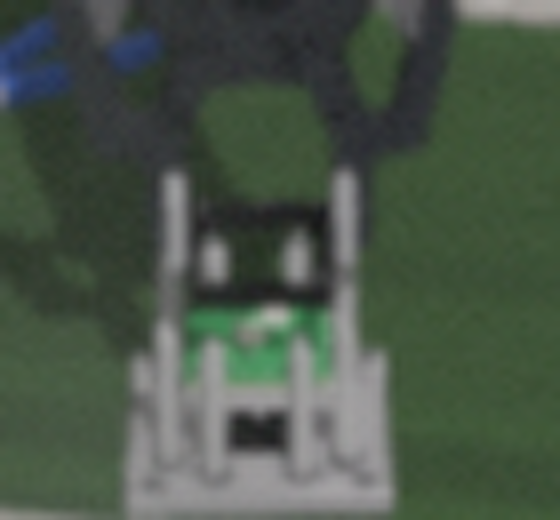

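The frame is level and centred over the board. I centre it and lower it past the pin tapers.

```bash
python3 -m inch '-0.001 -0.0016 0 0 0.3 0 0.044; -0.001 -0.0016 -0.005 0 0.3 0 0.044; -0.001 -0.0016 -0.010 0 0.3 0 0.044; -0.001 -0.0016 -0.015 0 0.3 0 0.044; -0.001 -0.0016 -0.015 0 0.3 0 0.044'|egrep 'pos|force|gap|rot'
python3 -m inch '0 0 -0.003 0 0 0 0.044; 0 0 -0.006 0 0 0 0.044; 0 0 -0.006 0 0 0 0.044'|egrep 'pos|force|gap|rot'
```

```text
eef_pos: [448.6, -60.2, 64.9]
eef_rot: [0.993, 0.12, -0.0, -0.0]
force: [-0.1, 1.1, 0.1]
finger_gap: 49.1
eef_pos: [448.2, -60.2, 58.4]
eef_rot: [0.993, 0.12, -0.001, -0.0]
force: [-0.7, 0.3, -0.4]
finger_gap: 49.2
```

```bash
for i in 1 2 3; do python3 -m inch '0.0003 0 -0.001 0 0 0 0.044; 0.0003 0 -0.0016 0 0 0 0.044; 0.0003 0 -0.0016 0 0 0 0.044'|egrep 'pos|force|gap'; done
```

```text
eef_pos: [448.5, -60.1, 56.8]
force: [-0.3, -0.2, -0.2]
finger_gap: 49.2
eef_pos: [448.9, -60.0, 55.2]
force: [-0.2, 1.6, 0.5]
finger_gap: 48.9
eef_pos: [449.2, -59.9, 54.3]
force: [-2.7, 1.3, 6.4]
finger_gap: 49.3
```

Contact comes at 54.3, exactly as predicted. I release and go to the keypad.

```bash
python3 -m inch '0 0 0 0 0 0 0.056; 0 0 0 0 0 0 0.060; 0 0 0 0 0 0 0.060; 0 0 0.04 0 0 0 0.060; 0 0 0.09 0 0 0 0.063'|egrep 'pos|force|gap'
python3 -m inch '0.02 0.04 0 0 0 -7 0.063; 0.04 0.08 0 0 0 -14 0.063; 0.06 0.12 0 0 0 -21 0.063; 0.08 0.16 0 0 0 -28 0.063; 0.1 0.2 0 0 0 -35 0.063'|egrep 'pos|force|gap|rot'
python3 -m inch '0.03 0.03 0 0 0 -4.5 0.063; 0.057 0.055 0 0 0 -4.8 0.063; 0.057 0.055 0 0 0 -4.8 0.063; 0.057 0.055 0 0 0 -4.8 0.063'|egrep 'pos|force|gap|rot'
python3 -m inch '0 0 0 0 0 0 0.063; 0 0 0 0 0 0 0.063'|egrep 'pos|force|gap|rot'
python3 - <<'E'
from h import *
c=shot('top','t10');s=shot('side','s10')
a=cv2.resize(c['pixels'][210:280,210:290],None,fx=5,fy=5,interpolation=2);b=cv2.resize(s['pixels'][160:230,270:350],None,fx=5,fy=5,interpolation=2)
cv2.imwrite('pics/v10.png',cv2.cvtColor(np.hstack([a,b]),cv2.COLOR_RGB2BGR))
E
```

```text
eef_pos: [446.8, -60.0, 143.2]
force: [1.3, -1.6, 1.0]
finger_gap: 63.2
eef_pos: [547.5, 141.1, 142.8]
eef_rot: [0.982, -0.187, -0.003, -0.002]
force: [0.8, 0.4, 0.5]
finger_gap: 63.5
eef_pos: [604.1, 196.5, 141.7]
eef_rot: [0.974, -0.227, -0.004, -0.002]
force: [0.6, -0.2, 0.0]
finger_gap: 63.2
eef_pos: [603.6, 194.6, 141.6]
eef_rot: [0.974, -0.228, -0.004, -0.001]
force: [-0.6, 0.8, -0.7]
finger_gap: 63.1
```

View pics/v10.png

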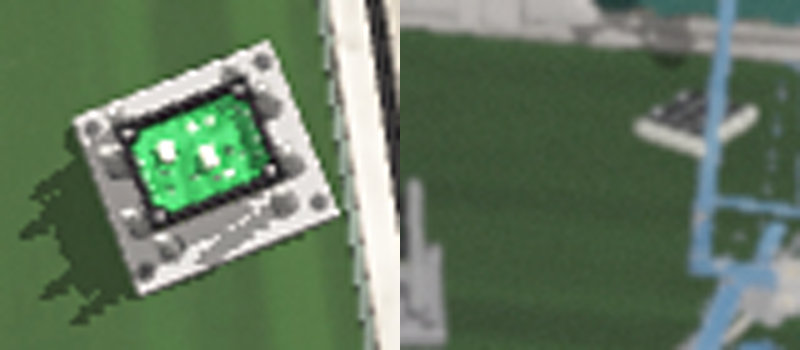

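The frame lies squarely round the board in the nest (left crop, centre (200,155)) and the keypad is undisturbed. I go down on the keypad.

```bash
python3 -m inch '0.0019 0.0037 0 0 -0.4 0 0.063; 0.0019 0.0037 -0.04 0 -0.4 0 0.063; 0.0019 0.0037 -0.08 0 -0.4 0 0.063; 0.0019 0.0037 -0.1 0 -0.4 0 0.063; 0.0019 0.0037 -0.1 0 -0.4 0 0.063'|egrep 'pos|force|gap|rot'
python3 -m inch '0 0 0 0 0 0 0.063; 0 0 0 0 0 0 0.063'|egrep 'pos|force|gap|rot'
```

```text
eef_pos: [602.8, 197.0, 38.2]
eef_rot: [0.974, -0.228, -0.004, 0.0]
force: [-1.1, 1.0, 0.1]
finger_gap: 62.8
eef_pos: [603.6, 197.4, 39.7]
eef_rot: [0.974, -0.228, -0.003, -0.001]
force: [-0.0, 0.2, 0.4]
finger_gap: 62.9
```

```bash
python3 -m inch '0.002 0.0009 0 0 -0.2 0 0.062; 0.002 0.0009 -0.012 0 -0.2 0 0.062; 0.002 0.0009 -0.024 0 -0.2 0 0.06; 0.002 0.0009 -0.030 0 -0.2 0 0.06; 0.002 0.0009 -0.030 0 -0.2 0 0.06'|egrep 'pos|force|gap|rot'
python3 -m inch '0 0 0 0 0 0 0.060; 0 0 0 0 0 0 0.060'|egrep 'pos|force|gap|rot'
```

```text
eef_pos: [604.1, 197.5, 7.6]
eef_rot: [0.974, -0.228, -0.003, 0.0]
force: [0.6, 0.5, -0.5]
finger_gap: 60.0
eef_pos: [604.0, 197.5, 7.4]
eef_rot: [0.974, -0.228, -0.003, 0.0]
force: [0.9, 0.0, 0.3]
finger_gap: 59.8
```

```bash
python3 -m inch '0.0015 0.0008 0.0024 0 -0.2 0 0.060; 0.0015 0.0008 0.0024 0 -0.2 0 0.060; 0.0015 0.0008 0.0024 0 -0.2 0 0.054; 0.0015 0.0008 0.0024 0 -0.2 0 0.044; 0.0015 0.0008 0.0024 0 -0.2 0 0.044' 30|egrep 'pos|force|gap|rot'
python3 -m inch '0 0 0 0 0 0 0.044; 0 0 0 0 0 0 0.044; 0 0 0 0 0 0 0.044; 0 0 0 0 0 0 0.044'|egrep 'pos|force|gap|rot'
```

```text
eef_pos: [605.9, 198.7, 10.5]
eef_rot: [0.974, -0.228, -0.001, -0.001]
force: [-0.0, -0.5, 3.3]
finger_gap: 49.2
eef_pos: [606.0, 198.7, 10.5]
eef_rot: [0.974, -0.228, -0.001, -0.001]
force: [-0.9, 0.4, 1.7]
finger_gap: 48.9
```

```bash
python3 -m inch '0 0 0.02 0 0 0 0.044; 0 0 0.06 0 0 0 0.044; 0 0 0.1 0 0 0 0.044; -0.02 -0.03 0.12 0 0 6 0.044; -0.04 -0.065 0.12 0 0 12 0.044'|egrep 'pos|force|gap|rot'
python3 -m inch '-0.022 -0.036 0 0 0 6 0.044; -0.044 -0.072 0 0 0 12 0.044; -0.066 -0.11 0 0 0 18 0.044; -0.088 -0.148 0 0 0 24 0.044;  -0.11 -0.185 0 0 0 28 0.044'|egrep 'pos|force|gap|rot'
python3 -m inch '0 0 0 0 0 0 0.044; 0 0 0 0 0 0 0.044'|egrep 'pos|force|gap|rot'
```

```text
eef_pos: [567.9, 136.5, 134.4]
eef_rot: [0.993, -0.121, 0.003, -0.003]
force: [0.3, -0.4, -2.0]
finger_gap: 49.0
eef_pos: [456.4, -50.2, 134.0]
eef_rot: [0.992, 0.125, 0.002, -0.003]
force: [-0.1, -0.3, 0.1]
finger_gap: 48.7
eef_pos: [455.4, -51.9, 133.7]
eef_rot: [0.992, 0.122, 0.001, -0.003]
force: [0.9, 0.8, -0.7]
finger_gap: 49.0
```

```bash
python3 -m inch '-0.0058 -0.0084 0 -0.3 0 -0.3 0.044; -0.0058 -0.0084 -0.025 -0.3 0 -0.3 0.044; -0.0058 -0.0084 -0.048 -0.3 0 -0.3 0.044; -0.0058 -0.0084 -0.048 -0.3 0 -0.3 0.044; -0.0058 -0.0084 -0.048 -0.3 0 -0.3 0.044'|egrep 'pos|force|gap|rot'
python3 -m inch '0 0 0 0 0 0 0.044; 0 0 0 0 0 0 0.044'|egrep 'pos|force|gap|rot'
python3 - <<'E'
from h import *
s=shot('side','s11')
cv2.imwrite('pics/v11.png',cv2.cvtColor(cv2.resize(s['pixels'][165:230,230:300],None,fx=8,fy=8,interpolation=cv2.INTER_CUBIC),cv2.COLOR_RGB2BGR))
E
```

```text
eef_pos: [449.8, -59.3, 85.8]
eef_rot: [0.993, 0.121, 0.001, -0.001]
force: [0.6, -0.2, -0.6]
finger_gap: 49.1
eef_pos: [451.0, -58.8, 87.0]
eef_rot: [0.993, 0.121, 0.002, -0.0]
force: [-0.3, -0.7, 0.4]
finger_gap: 49.1
```

View pics/v11.png

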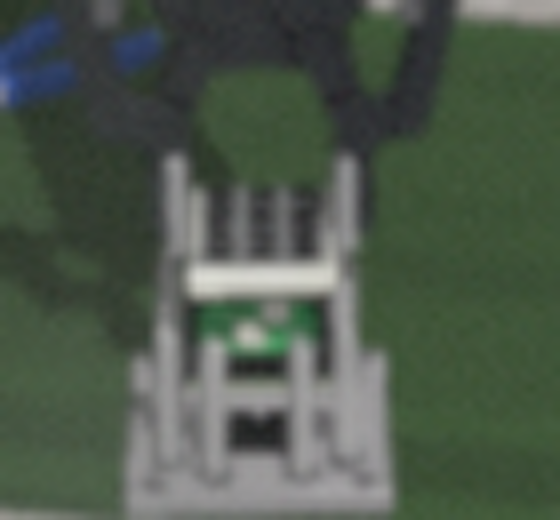

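The keypad is level, keys up, its front edge at 187 to 337 between the outer pins. I correct the last 1.5 mm and lower it.

```bash
python3 -m inch '-0.0013 -0.0014 0 0 0.2 -0.2 0.044; -0.0013 -0.0014 -0.006 0 0.2 -0.2 0.044; -0.0013 -0.0014 -0.011 0 0.2 -0.2 0.044; -0.0013 -0.0014 -0.014 0 0.2 -0.2 0.044; -0.0013 -0.0014 -0.014 0 0.2 -0.2 0.044'|egrep 'pos|force|gap|rot'
python3 -m inch '0.0004 0 -0.002 0 0 0 0.044; 0.0004 0 -0.0035 0 0 0 0.044; 0.0004 0 -0.0035 0 0 0 0.044'|egrep 'pos|force|gap|rot'
```

```text
eef_pos: [448.8, -60.4, 72.1]
eef_rot: [0.993, 0.12, -0.001, -0.001]
force: [-0.3, 1.5, -0.7]
finger_gap: 48.9
eef_pos: [449.0, -60.3, 68.4]
eef_rot: [0.993, 0.12, -0.001, -0.001]
force: [1.5, -0.4, -0.5]
finger_gap: 48.9
```

```bash
for i in 1 2 3; do python3 -m inch '0.0002 0 -0.0008 0 0 0 0.044; 0.0002 0 -0.0014 0 0 0 0.044; 0.0002 0 -0.0014 0 0 0 0.044'|egrep 'pos|force|gap'; done
```

```text
eef_pos: [449.2, -60.3, 66.9]
force: [0.1, -0.0, 0.4]
finger_gap: 49.3
eef_pos: [449.4, -60.3, 65.5]
force: [1.1, 0.4, -0.3]
finger_gap: 48.6
eef_pos: [449.6, -60.3, 64.4]
force: [-0.7, -0.9, 4.4]
finger_gap: 49.4
```

Seated at 64.4, predicted 64.5. I release, move clear and check.

```bash
python3 -m inch '0 0 0 0 0 0 0.056; 0 0 0 0 0 0 0.060; 0 0 0 0 0 0 0.060; 0 0 0.03 0 0 0 0.060; 0 0 0.07 0 0 0 0.063'|egrep 'pos|force|gap'
python3 -m inch '0 0.04 0.02 0 0 0 0.063; 0 0.08 0.02 0 0 0 0.063; 0 0.12 0.02 0 0 0 0.063; 0 0.16 0.02 0 0 0 0.063; 0 0.2 0.02 0 0 0 0.063'|egrep 'pos|force|gap|rot'
python3 -m inch '0 0 0 0 0 0 0.063; 0 0 0 0 0 0 0.063'|egrep 'pos|clock'
python3 - <<'E'
from m import *
c=shot('top','t12');s=shot('side','s12')
a=cv2.resize(c['pixels'][170:280,210:430],None,fx=3.2,fy=3.2,interpolation=2);b=cv2.resize(s['pixels'][160:330,200:320],(352,498),interpolation=2)
a=cv2.resize(a,(440,220));k=cv2.resize(c['pixels'][215:275,215:285],(440,378),interpolation=2)
L=np.vstack([a,k]);b=cv2.resize(b,(352,598))
cv2.imwrite('pics/v12.png',cv2.cvtColor(np.hstack([L,b]),cv2.COLOR_RGB2BGR))
P=pts(c);H,S,V=cv2.split(cv2.cvtColor(c['pixels'],cv2.COLOR_RGB2HSV))
t=np.radians(13.6);d=P[...,:2]-[450,-60.3];x=d@[np.cos(t),np.sin(t)];y=d@[-np.sin(t),np.cos(t)]
m=(abs(x)<21)&(abs(y)<29)&(abs(P[...,2]-65)<15);A=np.c_[x[m],y[m],np.ones(m.sum())]
print(m.sum(),np.median(P[m][:,2]),np.linalg.lstsq(A,P[m][:,2],rcond=None)[0])
E
```

```text
eef_pos: [447.5, -60.1, 133.3]
force: [1.3, -1.3, -0.1]
finger_gap: 62.8
eef_pos: [447.4, 141.1, 153.4]
eef_rot: [0.993, 0.119, -0.003, -0.002]
force: [1.0, -0.5, -0.5]
finger_gap: 63.0
clock: 38.05
eef_pos: [446.9, 142.3, 153.3]
494 63.4685792604018 [ 2.04294730e-02 -2.65778697e-03  6.35262663e+01]
```

View pics/v12.png

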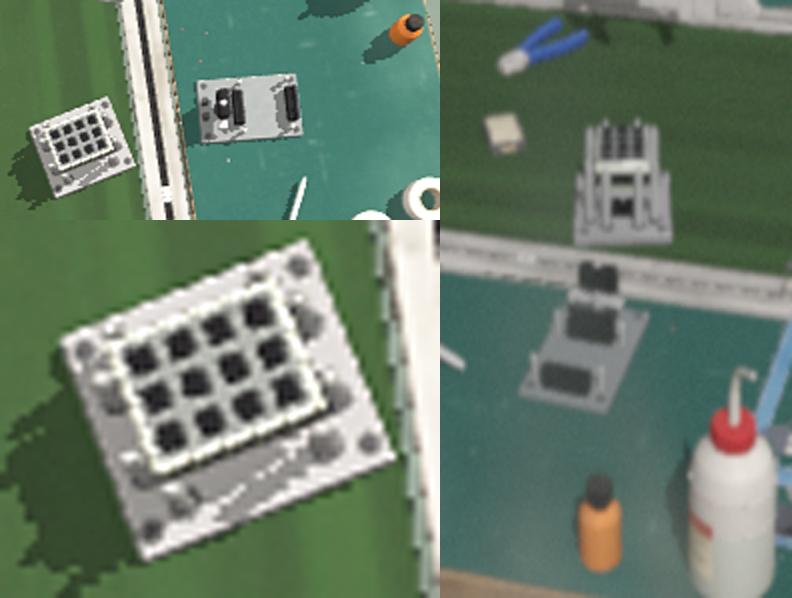

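All four layers are in the nest, the stand is empty with its finger turned aside, and the flux bottle is upright (side crop, (600,525)). Handing in.

```bash
python3 -c "
from bench import r,get_state
s=get_state();print(s['clock'],s['force']);print(r.job_done())"
```

```text
38.15 [ 0.11198182  0.49517875 -0.17988602]
the job is handed in; nothing more can be done
None
```

I built the stack in the pin nest in the order asked: back plate, board, spacer frame, keypad. Before taking the board out, I lifted the hold-down finger about 10 mm, turned it about 90° clear and let it down. I handed the job in at 38 s of the 138 s allowed.

**Last checks**
- **Seating:** The plate, frame and keypad each touched down within 0.1 mm of the height I predicted for their seat. After release, the board's surface read 43.1 mm (44 mm expected).
- **Top of the stack:** The keypad reads 63.5 mm (63 to 65.5 mm expected for housing and keys).
- **Last pictures:** The keypad lies square between the pins with its keys up. The stand is empty and the flux bottle is standing.

**What went wrong or disagreed**
- **Board placing:** While lowering the board, the fingertips met the edge of the plate below and the wrist force reached about 56 N. The wrist limit is 120 N; the 40 N limit is for the arm or gripper body, and I took this as fingertip contact only. I backed off and let the board drop the last 8 to 10 mm between the pins. The depth check then showed it flat.
- **Keypad tilt:** The keypad's depth fit shows a slope of 2% across its width, about 1 mm. I took this as mostly depth noise, because its contact height was right.

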